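# Set the slicing guide's stop leg to its mark and pinch its cam lever

## Task

On the wooden slicing guide, slide the transport lock knob away from the stop leg, all the way to its end stop. Then draw the sprung stop leg along, its cam lever still open, until its pointer lines up with the small upright index tab, and while holding it there squeeze the cam lever fully closed against the heel block. Finish still holding: keep lever and heel pinched between the fingers with the leg at the mark, let go of nothing, and leave the other things on the shelf where they are.

Things in the scene. Friction and masses are not known exactly. Their poses are not given: they have to be found in the camera images.
- guide: Wooden slicing guide, fixed to the shelf, plate 230 (x) x 390 (y) x 16 mm. Origin on its underside at the leg's centre line; its y axis is the direction in which the stop leg is drawn out, its x axis the direction in which the lever closes, z up. Two pairs of 60 mm knife-slot uprights stand at its +y end (y +165 to +185 mm, x +-70 mm).
- lock (a joint): Transport lock, m: starts at 0 to 0.006 (bolt bars the leg's way, the leg moves only about 4 mm), 0.035 = end stop, leg free. It slides along the guide's -x. About 2 N of friction, stays where left.
- lock_grip (a point): Middle of the transport lock's black knob, 37 mm above the shelf; knob 22 (guide x) x 14 (guide y) x 30 mm tall, top at 52 mm; a 47 mm long steel bolt sticks out of its +x side at 22 to 32 mm above the shelf. The track below is 22 mm above the shelf; the raised end stop beyond the knob reaches 28 mm.
- leg (a joint): Stop leg, m: 0 = sprung home, grows to 0.11 as it is drawn along the guide's +y. The spring pulls it home with 1.5 N at 0 and about 4 N at 0.1, so it runs back when let go. The leg is a steel bar 28 mm wide with a 44 mm wide, 62 mm tall nose plate 144 mm ahead (+y) of the pinch point.
- pinch (a point): Point on the leg midway between heel and closed lever, 60 mm above the shelf; moves with the leg. 24 mm ahead of it (+y) is the rear face of the leg's upright cross plate, 100 mm wide (guide x), 6 mm thick, from 28 to 75 mm above the shelf: the sides of fingers set down either side of heel and lever can push the leg along by it.
- heel: Heel block, fixed on the leg, black, 14 x 44 mm, from 28 to 82 mm above the shelf; its outer face is 15 mm on the +x side of point pinch. Origin on the leg's centre line below point pinch, at shelf height; axes as the guide's.
- lever (a joint): Cam lever, m: 0 = open (at rest), 0.012 = closed at its stop. It rides on the leg and slides along the guide's +x towards the heel; its spring opens it again: about 4 N at 0, 5.5 N when closed.
- lever_pad: Finger pad of the cam lever, black, 14 x 40 mm, from 37 to 82 mm above the shelf; outer face 27 mm on the -x side of point pinch when open, 15 mm when closed. So heel and lever are 42 mm wide over all when open, 30 mm when closed. Origin 12 mm to the -x side of the heel's origin when open and at the heel's origin when closed.
- pointer (a point): Tip of the leg's pointer: a 6 mm wide steel finger sticking out to the guide's +x side from the bar, 45 mm in +x and 50 mm behind (-y) point pinch, 31 mm above the shelf.
- marker: Index tab, the length mark: upright steel tab 20 (x) x 4 (y) x 22 mm on the guide plate just beyond the pointer's tip. Fixed; origin on the plate under the tab, 5 mm from its near (-x) end, midway in its thickness, axes as the guide's. The leg is at the mark when pointer and tab have the same y along the guide; that is 50 to 90 mm from home.
- opener: Bystander: steel bottle opener, 115 x 40 x 6 mm, lying flat on the guide's far side. Origin under its middle.
- kettle: Bystander: slim silver kettle, 120 mm across, 174 mm tall. Origin under its middle.
- jug: Bystander: white ceramic jug, 140 mm tall. Origin under its middle.
- bowl: Bystander: small glass bowl, 90 mm across, 40 mm high. Origin under its middle.
- mug: Bystander: blue mug, 85 mm tall. Origin under its middle.
- tray: Bystander: teal ridged plastic drip tray, 160 x 240 x 21 mm. Origin under its middle.

How it is judged:
On the way, in this order (a step that is already met when the one before it is completed fails the run):
1. transport lock at its end stop (value of joint lock above 0.031 m), for 0.2 s.
2. leg drawn to the mark, lever still open (y of pointer in the frame of marker between -0.005 and 0.005 m and value of joint lever below 0.006 m), for 0.2 s.
3. lever closed with the leg at the mark (y of pointer in the frame of marker between -0.005 and 0.005 m and value of joint lever above 0.009 m), for 0.2 s.
At the end, for the whole second after the job is handed in: The transport lock is within 4 mm of its end stop, the pointer within 5 mm of the index tab along the guide, the lever within 3 mm of fully closed, and the fingers still press on both lever and heel (over 2 N each) (all of step 3 and value of joint lock above 0.031 m and contact force between the fingers and lever_pad above 2 N and contact force between the fingers and heel above 2 N); the arm keeps its last pose, push and grip.
It fails at once if another thing on the shelf is pushed away (over 30 mm) (distance of any of opener, kettle, jug, bowl, mug, tray from where it was at the start of the episode above 0.03 m).
It also fails if it takes over 45 s, if anything falls off the work surface, if the arm or the gripper's body presses on something with over 40 N, if the wrist force passes 120 N, or if a joint passes its speed limit or range.

## Robot

A 7-joint arm with a two-finger parallel gripper is mounted at the origin on the work surface. World frame = base frame: x ahead of the robot, y to its left, z up, the work surface at z = 0. Lengths are in m, angles in rad, forces in N, time in s.
With the tool pointing down it reaches from about 0.35 to 0.9 m from the base axis. Payload 8.1 kg.
Tool frame: the origin (TCP) lies on the mounting face of the last link; the fingertips stand 173 mm ahead of it and the grasp point (between the pads) lies 155 mm ahead of it (robot.grasp_offset is the distance from the TCP to the grasp point, in m); z points along the fingers, y is the direction in which the jaws open and shut (so a half turn about z gives the same grasp; the last joint's range is limited). The gripper opens to 85 mm and grips with 20 to 120 N. Pads are 22 mm wide; open, the fingers measure 114 mm over their backs; the gripper's body (76 mm by 85 mm) begins 54 mm behind the grasp point. The pads swing forward as they close: fully open they stand 13 mm farther back than shut.
Start: joints at [1.193, 0.434, 0.025, 1.573, -0.012, 1.134, -0.075], TCP at [0.17, -0.602, 0.405] pointing down, gripper open.
Joint ranges: [-2.62, 2.62], [-0.44, 2.09], [-1.27, 1.32], [0.08, 2.57], [-1.32, 4.46], [0.12, 2], [-2.74, 2.74]. Speed limits (rad/s): [2.22, 2.22, 3.01, 3.01, 3.14, 3.14, 3.14].

## Interface

Orientations are given as a unit quaternion [w, x, y, z].
In Python, from station import robot, claw, get_obs, imaging, close_job gives the robot as it stands. The module is installed in compiled form; this text tells all that it offers. Calls block until the motion is done:
- robot.move_to(position, orientation): joint-space move of the TCP to a pose.
- robot.movel(position, frame=None, rate=0.15, guard=None): straight line of the TCP; frame=None keeps the orientation; rate is the mean speed in m/s. With guard (N) it stops when the force on the tool has changed by that much, and returns True; else False.
- robot.goto_joints(angles): joint-space move.
- claw.grip(opening, grasp_force=None): finger opening in m; grasp_force is the grip in N (None keeps the last); returns when the fingers have stopped.
- robot.pause(seconds).
- robot.ik(position, orientation): joint angles nearest the present ones, or None.
- get_obs(): the state.
- imaging.snapshot(name): name is "side" or "top"; returns (picture, depth): 384x512x3 uint8, blue, green, red; 384x512 float32, m along the optical axis (not along the pixel's ray), 0 where there is no reading.
- imaging.calibration(name): a dict with "camera_matrix" (3x3 intrinsics, pixels), "position" and "orientation" of the camera in the world. Camera axes: x right, y down, z forward; pixel columns grow to the right and rows downward; lengths in m; the calibration is good to about 2 mm. A picture is of the moment at which its call begins. calibration takes no time and is no camera call.
A pose or a line that the arm cannot do raises robot.MotionError and nothing moves.
- close_job(): hands the job in, once; it reports no verdict.
The state is a dict: "clock": time; "q": joint angles; "qd": joint speeds; "tau": joint torques, N m; "position": TCP position; "tcp_rot": TCP orientation; "wrist_force": force on the tool from outside, world axes, zero at the start; "wrist_torque": the same for the moment, N m; "gripper_width": finger opening in m.
Only numpy, scipy, OpenCV 4.12 (cv2) and the standard library are available. Lean on these libraries where they do the work, as an engineer would, in place of code of your own. Each camera call takes 0.05 s, during which the arm holds its last target.

## Working session

There is one attempt and no reset: what is moved stays moved. The work goes in short steps, each a Python script; the robot and the scene stay as the last script left them, time stands still between calls to the robot, and variables do not carry over. Pictures are saved under pics/ and viewed, and the job is handed in when it is done.

```bash
mkdir -p pics; ls
python3 - <<'E'
from station import robot, claw, get_obs, imaging
import cv2, numpy as np
for n in ("side","top"):
    p,d=imaging.snapshot(n); cv2.imwrite(f"pics/{n}0.png",p); np.save(f"pics/{n}0d.npy",d)
    c=imaging.calibration(n); print(n,c)
print(get_obs())
E
```

```text
pics
side {'camera_matrix': array([[370.14020741,   0.        , 259.02811938],
       [  0.        , 370.14020741, 188.6568597 ],
       [  0.        ,   0.        ,   1.        ]]), 'position': array([0.00864777, 0.84569006, 0.83342266]), 'orientation': array([ 0.12161997, -0.24320762,  0.86100383, -0.4298035 ])}
top {'camera_matrix': array([[460.31558889,   0.        , 257.10974408],
       [  0.        , 460.31558889, 190.30047003],
       [  0.        ,   0.        ,   1.        ]]), 'position': array([ 0.23159976, -0.02726492,  1.42412514]), 'orientation': array([-0.07759295,  0.74019795, -0.6641307 ,  0.07082896])}
{'clock': 0.1, 'q': array([ 1.19340069,  0.43518764,  0.02498107,  1.57399969, -0.01161755,
        1.13400897, -0.07512144]), 'qd': array([ 0.00077203, -0.00308873,  0.00107391, -0.00130249,  0.00037034,
       -0.00103643, -0.00108669]), 'tau': array([ 3.91353504e-03, -6.71749306e+01,  1.02825467e+00, -3.16898417e+01,
        1.57031446e-02,  7.23680248e-03,  5.34135978e-06]), 'position': array([ 0.16950951, -0.60136309,  0.4039855 ]), 'tcp_rot': array([-7.11633884e-04,  9.90582685e-01,  1.36913885e-01, -1.59146997e-04]), 'wrist_force': array([-0.13988123,  0.06688283, -0.49548838]), 'wrist_torque': array([ 0.07396309,  0.00626215, -0.03477129]), 'gripper_width': 0.0853870301467312}
```

View pics/top0.png

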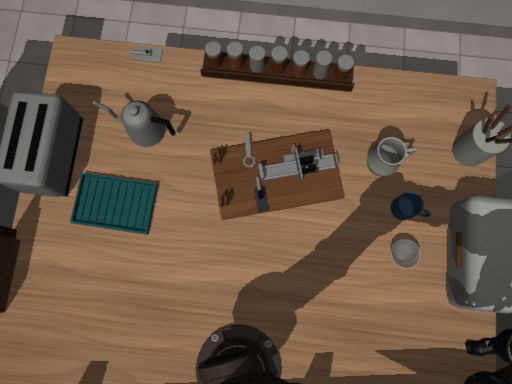

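View pics/side0.png

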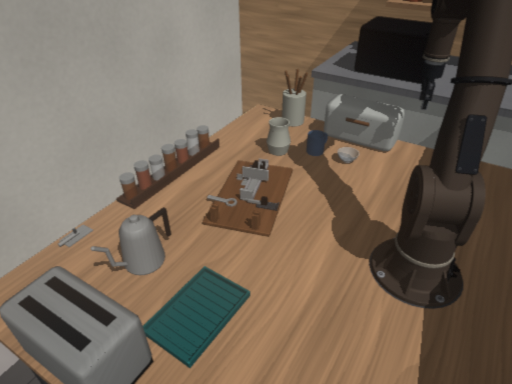

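Run:
```python
import cv2
p=cv2.imread("pics/top0.png"); c=p[120:225,200:350]; cv2.imwrite("pics/top0c.png",cv2.resize(c,None,fx=5.3,fy=5.3,interpolation=cv2.INTER_CUBIC))
p=cv2.imread("pics/side0.png"); c=p[145:245,195:300]; cv2.imwrite("pics/side0c.png",cv2.resize(c,None,fx=6,fy=6,interpolation=cv2.INTER_CUBIC))
```

```text
(no output)
```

View pics/top0c.png

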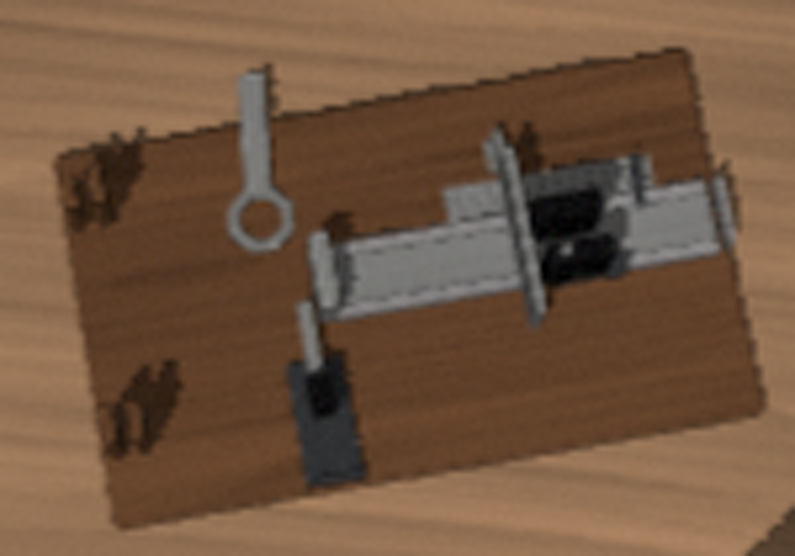

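View pics/side0c.png

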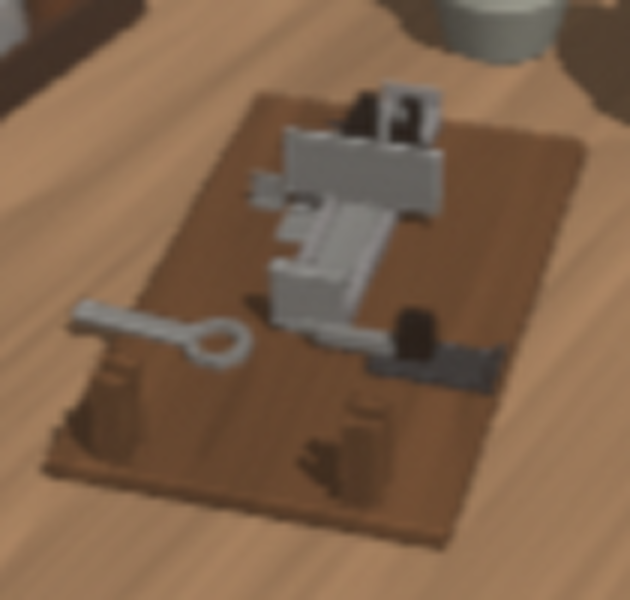

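```bash
cat > h.py <<'E'
import numpy as np, cv2
from scipy.spatial.transform import Rotation as R
from station import imaging
def cal(n):
    c=imaging.calibration(n); o=c["orientation"]
    return c["camera_matrix"], R.from_quat(o[[1,2,3,0]]).as_matrix(), np.array(c["position"])
def ray(n,uv,z):
    K,Rm,t=cal(n); uv=np.atleast_2d(uv).astype(float)
    d=(np.linalg.inv(K)@np.c_[uv,np.ones(len(uv))].T).T@Rm.T
    return t+d*((z-t[2])/d[:,2])[:,None]
def proj(n,P):
    K,Rm,t=cal(n); q=(np.atleast_2d(P)-t)@Rm@K.T; return q[:,:2]/q[:,2:]
def cloud(n,d):
    K,Rm,t=cal(n); v,u=np.mgrid[0:384,0:512]
    q=np.stack([u*d,v*d,d],-1)@np.linalg.inv(K).T
    return q@Rm.T+t
E
python3 - <<'E'
from h import *
p=cv2.imread("pics/top0.png"); f=5.3
# plate: brown darker than table
hsv=cv2.cvtColor(p,cv2.COLOR_BGR2HSV)
for u,v in ((225,190),(300,205),(200,190),(300,220)): print(hsv[v,u],p[v,u])
cor=np.array([[57,157],[685,50],[763,412],[118,527]])/f+[200,120]-0.4
P=ray("top",cor,0.016); print(P)
c=P.mean(0); print(c)
for a,b in ((0,1),(1,2),(2,3),(3,0)): print(np.linalg.norm(P[a]-P[b]),np.degrees(np.arctan2(*(P[b]-P[a])[1::-1])))
d=np.load("pics/top0d.npy");X=cloud("top",d)
for n in ("top","side"):
    X=cloud(n,np.load(f"pics/{n}0d.npy"))
    print(n,np.round(np.median(X[:,:,2][d>0]),4))
E
```

```text
[ 13 141  78] [35 53 78]
[ 13 138  94] [43 65 94]
[ 14 110 157] [ 89 121 157]
[ 13 110 148] [ 84 112 148]
[[ 0.64799709  0.16530368  0.016     ]
 [ 0.7565759  -0.20524997  0.016     ]
 [ 0.53785404 -0.26781131  0.016     ]
 [ 0.42905373  0.10103748  0.016     ]]
[ 0.59287019 -0.05168003  0.016     ]
0.38613386447395476 -73.66847677984094
0.2274932355965534 -164.0378010847729
0.38456070819977545 106.43461844361985
0.22818049407185256 16.3584873340452
top 0.0008
side 0.0044
```

```bash
cat >> h.py <<'E'
G0=np.array([0.59287,-0.05168,0]); YAW=np.radians(16.3)
RG=R.from_euler('z',YAW).as_matrix()
def toG(P): return (P-G0)@RG
def toW(P): return np.asarray(P)@RG.T+G0
E
python3 - <<'E'
from h import *
for n in ("top","side"):
    p=cv2.imread(f"pics/{n}0.png")
    X=toG(cloud(n,np.load(f"pics/{n}0d.npy")))
    for k,z in (("bar",.028),("pad",.082)):
        # rectify plane z onto guide frame 0.5 mm/pixel -> 2px/mm
        gy,gx=np.meshgrid(np.linspace(.2,-.2,800),np.linspace(.125,-.125,500))
        uv=proj(n,toW(np.stack([gx,gy,gx*0+z],-1).reshape(-1,3))).reshape(500,800,2).astype(np.float32)
        im=cv2.remap(p,uv[...,0],uv[...,1],cv2.INTER_CUBIC)
        for i in range(0,800,100): cv2.line(im,(i,0),(i,10 if i!=400 else 30),(0,255,255),1)
        for i in range(50,500,100): cv2.line(im,(0,i),(10 if i!=250 else 30,i),(0,255,255),1)
        cv2.imwrite(f"pics/r_{n}_{k}.png",im)
    hm=np.zeros((250,400))
    i=((.125-X[...,0])*1000).astype(int); j=((.2-X[...,1])*1000).astype(int)
    ok=(i>=0)&(i<250)&(j>=0)&(j<400)
    np.maximum.at(hm,(i[ok],j[ok]),X[...,2][ok])
    hm=cv2.dilate(hm,np.ones((3,3)))
    cv2.imwrite(f"pics/hm_{n}.png",cv2.resize(cv2.applyColorMap(np.clip(hm*2500,0,255).astype(np.uint8),cv2.COLORMAP_JET),None,fx=2,fy=2,interpolation=cv2.INTER_NEAREST))
E
```

```text
(no output)
```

View pics/r_top_bar.png

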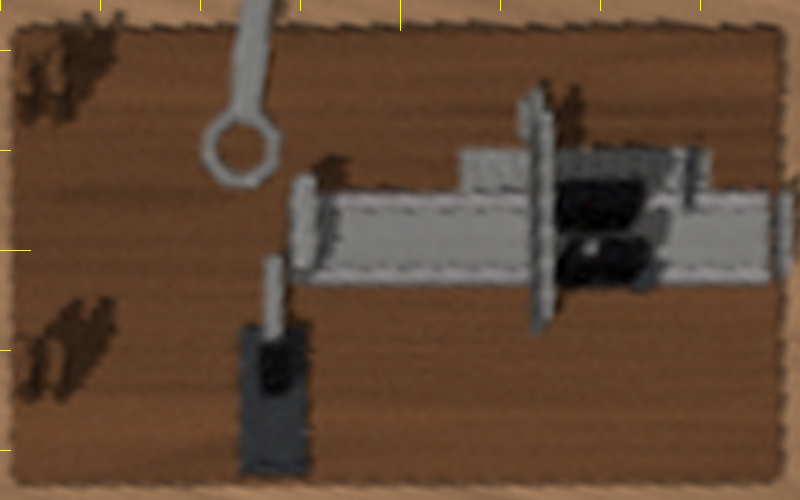

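View pics/hm_top.png

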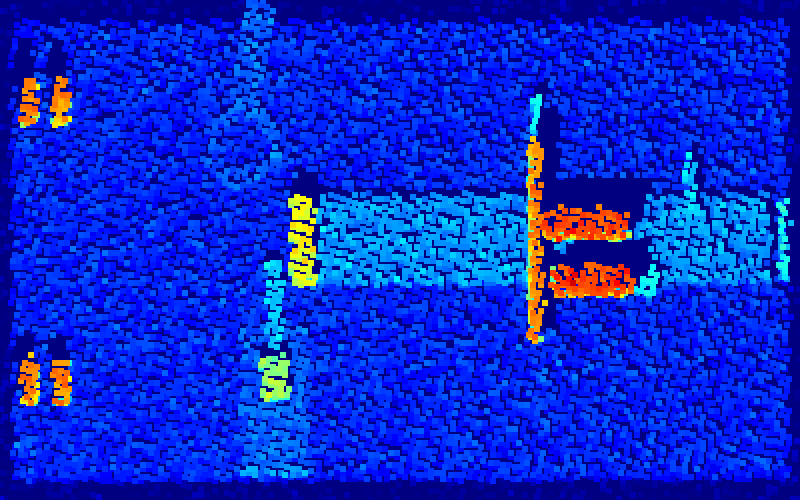

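View pics/r_side_bar.png

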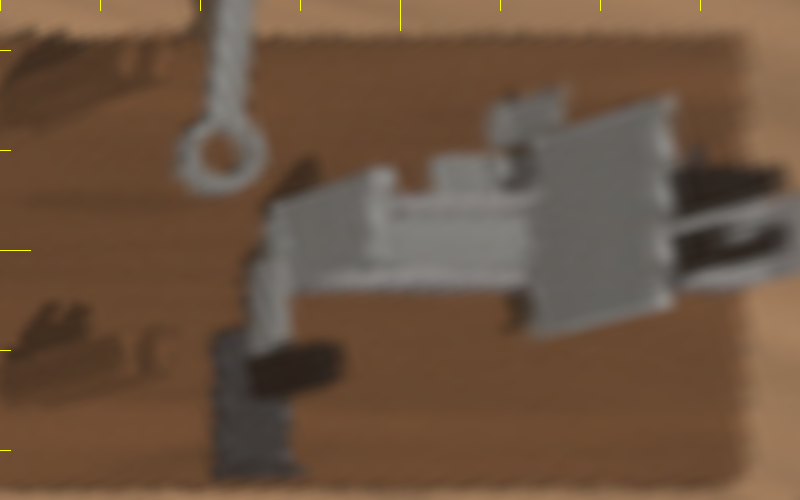

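View pics/hm_side.png

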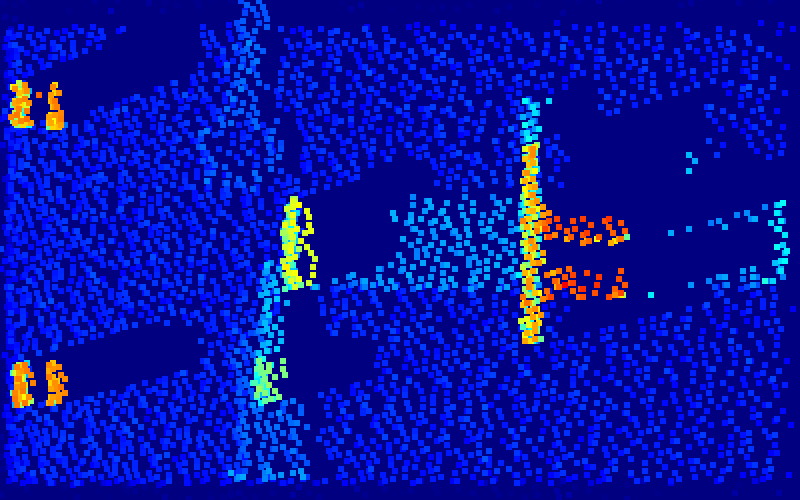

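View pics/r_top_pad.png

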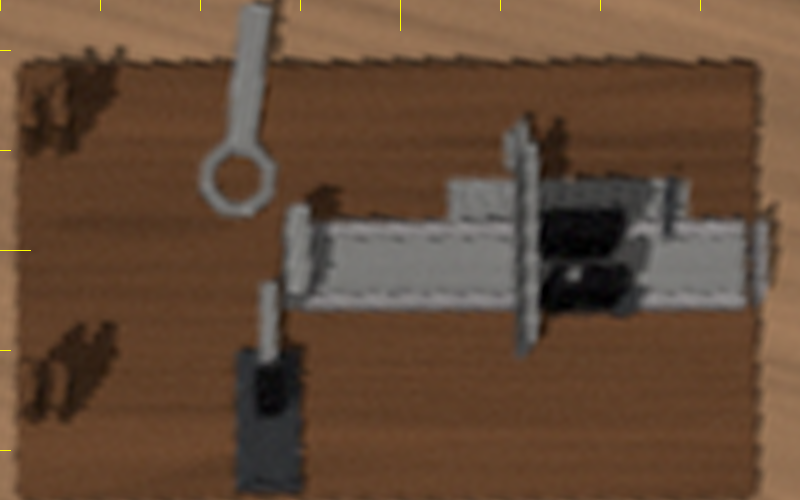

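Run:
```python
from h import *
def st(n,X,name,lo,hi):
    m=np.all((X>lo)&(X<hi),-1); P=X[m]*1000
    print(n,name,len(P),"med",np.round(np.median(P,0),1) if len(P) else "", "p3",np.round(np.percentile(P,3,axis=0),1) if len(P) else "","p97",np.round(np.percentile(P,97,axis=0),1) if len(P) else "")
for n in("top","side"):
    X=toG(cloud(n,np.load(f"pics/{n}0d.npy")))
    st(n,X,"plate",[-.1,-.1,.005],[-.06,.03,.03])
    st(n,X,"table",[-.2,-.1,-.01],[-.13,.1,.02])
    st(n,X,"heel",[.002,-.125,.076],[.04,-.074,.1])
    st(n,X,"leverpad",[-.035,-.125,.076],[-.002,-.074,.1])
    st(n,X,"cross",[-.055,-.08,.055],[.06,-.055,.079])
    st(n,X,"marker",[.059,-.085,.026],[.09,-.05,.045])
    st(n,X,"nose",[-.03,.03,.05],[.04,.065,.075])
    st(n,X,"knob",[-.09,.04,.043],[-.04,.085,.06])
    st(n,X,"pointer",[.031,-.16,.025],[.06,-.13,.045])
    st(n,X,"upright+",[.05,.15,.05],[.1,.21,.07])
    st(n,X,"upright-",[-.1,.15,.05],[-.04,.21,.07])
    print(np.round(toW([-.065,.0625,0]),4))
T=cv2.imread("pics/top0.png")
for nm,uv,z in (("jug",(385,155),.14),("opener",(249,152),.02),("mug",(406,206),.085)):
    print(nm,np.round(toG(ray("top",uv,z))*1000))
```

```text
top plate 524 med [-80.2 -34.5  16.5] p3 [-98.6 -95.6  10.3] p97 [-61.2  26.2  22.4]
top table 1429 med [-1.653e+02  1.000e-01  5.000e-01] p3 [-197.8  -94.3   -5.2] p97 [-132.1   94.2    6.2]
top heel 59 med [ 12.7 -94.1  81.5] p3 [   6.3 -112.1   77. ] p97 [ 19.8 -76.3  86.8]
top leverpad 66 med [-16.1 -96.2  82.1] p3 [ -22.  -115.4   76.7] p97 [ -8.4 -78.1  89.4]
top cross 95 med [  3.4 -67.4  73.5] p3 [-40.5 -77.6  56.8] p97 [ 50.  -65.   78.5]
top marker 10 med [ 70.7 -67.1  39.1] p3 [ 60.  -69.5  30.7] p97 [ 76.  -66.1  41. ]
top nose 60 med [ 4.3 49.3 61.2] p3 [-16.6  43.3  54.8] p97 [24.8 54.6 68.8]
top knob 33 med [-64.5  62.5  53.1] p3 [-73.9  56.4  44.5] p97 [-54.3  69.3  58. ]
top pointer 11 med [  38.2 -144.8   31.7] p3 [  32.2 -147.7   29.4] p97 [  47.1 -142.2   38.6]
top upright+ 14 med [ 65.3 176.9  59.8] p3 [ 62.7 165.6  51. ] p97 [ 78.  188.6  68.7]
top upright- 11 med [-74.4 182.   63.1] p3 [-76.6 166.   58.7] p97 [-56.4 188.3  68.7]
[ 0.5129 -0.0099  0.    ]
side plate 228 med [-80.5 -33.3  16.1] p3 [-98.3 -96.8  12.9] p97 [-61.5  26.2  19.4]
side table 692 med [-1
[... 268 characters left out ...]
cross 147 med [  0.9 -66.   67.8] p3 [-43.7 -77.   56.2] p97 [ 49.1 -62.   77.8]
side marker 14 med [ 68.5 -66.7  32.8] p3 [ 60.5 -72.4  27.3] p97 [ 74.6 -61.8  39.1]
side nose 59 med [ 2.9 53.6 59.9] p3 [-16.6  43.8  50.6] p97 [25.1 58.1 63.6]
side knob 24 med [-64.2  67.4  50.7] p3 [-74.8  58.2  46.6] p97 [-55.1  72.2  53.6]
side pointer 3 med [  44.2 -144.5   31.2] p3 [  39.5 -147.4   29.8] p97 [  47.1 -144.3   32.5]
side upright+ 43 med [ 68.3 189.2  60.1] p3 [ 61.9 171.1  51.2] p97 [ 82.1 193.   69.4]
side upright- 42 med [-67.7 188.7  60.5] p3 [-76.7 172.2  50.7] p97 [-57.6 192.   69.6]
[ 0.5129 -0.0099  0.    ]
jug [[ -32. -309.  140.]]
opener [[82. 73. 20.]]
mug [[-182. -353.   85.]]
```

```bash
cat >> h.py <<'E'
CX=.0035
def quat(s=1):
    gx=RG[:,0]*s; gy=RG[:,1]*s
    q=R.from_matrix(np.c_[gx,gy,[0,0,-1]][:, [1,0,2]]).as_quat(); return q[[3,0,1,2]]
E
python3 - <<'E'
from h import *
from station import robot,get_obs
for s in (1,-1):
    q=quat(s); print(s,q)
    for P in ([-.065,.0625,.3],[-.065,.0625,.209],[-.105,.0625,.209],[CX,-.100,.3],[CX,-.100,.213],[CX,0,.213]):
        a=robot.ik(toW(P),q); print(P,None if a is None else np.round(a,2))
E
```

```text
1 [0.         0.59972214 0.80020832 0.        ]
[-0.065, 0.0625, 0.3] [ 0.41  0.46 -0.67  1.93  0.37  0.87 -0.15]
[-0.065, 0.0625, 0.209] [ 0.35  0.59 -0.59  2.01  0.51  0.69 -0.28]
[-0.105, 0.0625, 0.209] [ 0.35  0.54 -0.55  2.1   0.47  0.63 -0.25]
[0.0035, -0.1, 0.3] [ 0.54  0.64 -0.62  1.61  0.41  1.03  0.09]
[0.0035, -0.1, 0.213] [ 0.52  0.74 -0.58  1.68  0.5   0.88  0.02]
[0.0035, 0, 0.213] [ 0.44  0.71 -0.66  1.79  0.56  0.84 -0.21]
-1 [-0.          0.80020832 -0.59972214  0.        ]
[-0.065, 0.0625, 0.3] [-0.86  0.62  1.16  2.03 -0.7   0.97 -2.19]
[-0.065, 0.0625, 0.209] [-0.81  0.83  1.14  2.1  -1.    0.92 -1.94]
[-0.105, 0.0625, 0.209] [-0.73  0.66  0.95  2.18 -0.85  0.73 -2.04]
[0.0035, -0.1, 0.3] [ 0.06  0.56  0.13  1.66 -0.09  0.93 -2.63]
[0.0035, -0.1, 0.213] [ 0.03  0.66  0.18  1.72 -0.16  0.77 -2.57]
[0.0035, 0, 0.213] [-0.68  0.92  1.14  1.88 -1.    1.05 -1.96]
```

Run:
```python
from h import *
from station import robot,get_obs,claw
q=quat()
claw.grip(.048,20)
robot.move_to(toW([-.065,.0625,.34]),q)
print(robot.movel(toW([-.065,.0625,.209]),rate=.15,guard=8))
o=get_obs();print(o["clock"],toG(o["position"]),o["wrist_force"],o["gripper_width"])
p,d=imaging.snapshot("side");cv2.imwrite("pics/side1.png",cv2.resize(p[130:250,180:310],None,fx=5,fy=5,interpolation=cv2.INTER_CUBIC))
p,d=imaging.snapshot("top");cv2.imwrite("pics/top1.png",cv2.resize(p[110:230,190:350],None,fx=4,fy=4,interpolation=cv2.INTER_CUBIC))
```

```text
False
4.025 [-0.064587    0.06249751  0.2096711 ] [ 0.87848755  0.33857656 -0.23399346] 0.04807280415721619
```

View pics/side1.png

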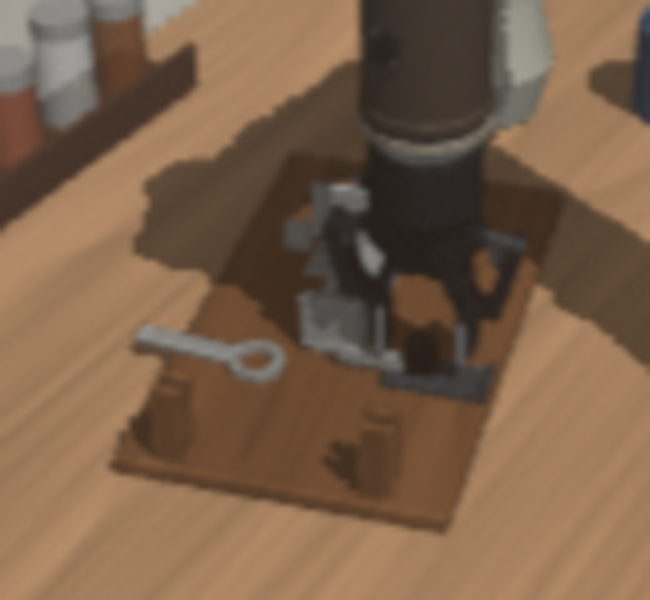

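The fingers stand either side of the black knob (425,350). I'll grip it and drag it to the stop.

Run:
```python
from h import *
from station import robot,get_obs,claw
claw.grip(.015,20)
o=get_obs();print(o["clock"],toG(o["position"]),o["wrist_force"],o["gripper_width"])
print(robot.movel(toW([-.108,.0625,.209]),rate=.05,guard=15))
robot.pause(.2)
o=get_obs();print(o["clock"],toG(o["position"]),o["wrist_force"]@RG,o["gripper_width"])
p,d=imaging.snapshot("side");cv2.imwrite("pics/side2.png",cv2.resize(p[130:250,180:310],None,fx=5,fy=5,interpolation=cv2.INTER_CUBIC))
```

```text
4.4667 [-0.06466548  0.06240981  0.20964335] [-0.69266269 -1.04445304  7.88064975] 0.021550131317784677
True
5.325 [-0.0962339   0.06232196  0.20990701] [ 2.95772167 -0.550114    1.56751581] 0.02165990115051226
```

View pics/side2.png

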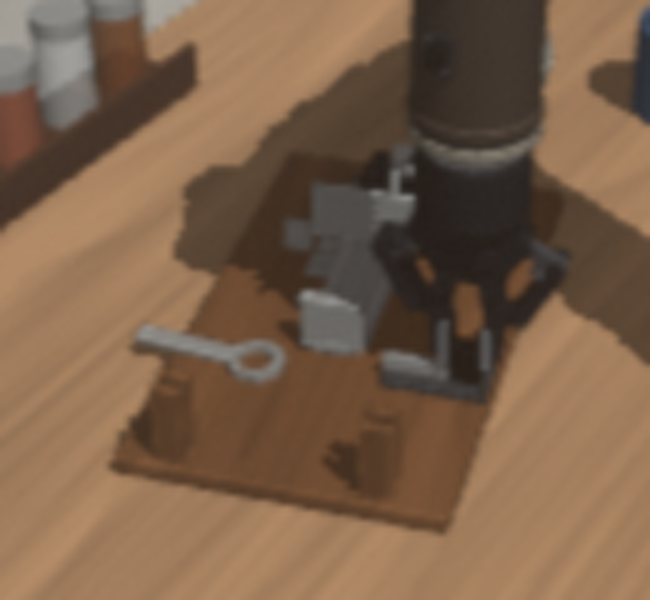

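Run:
```python
from h import *
from station import robot,get_obs,claw
print(robot.movel(toW([-.106,.0625,.209]),rate=.04,guard=22))
o=get_obs();print(o["clock"],toG(o["position"]),o["wrist_force"]@RG,o["gripper_width"])
robot.pause(.25)
o=get_obs();print(o["clock"],toG(o["position"]),o["wrist_force"]@RG)
p,d=imaging.snapshot("side");cv2.imwrite("pics/side3.png",cv2.resize(p[130:250,180:310],None,fx=5,fy=5,interpolation=cv2.INTER_CUBIC))
claw.grip(.05,20)
robot.movel(toW([-.09,.0625,.30]),rate=.2)
# to above pinch, behind cross plate
robot.movel(toW([CX,-.096,.30]),rate=.3)
claw.grip(.066)
o=get_obs();print(o["clock"],toG(o["position"]),o["wrist_force"]@RG,o["gripper_width"])
p,d=imaging.snapshot("side");cv2.imwrite("pics/side4.png",cv2.resize(p[130:250,180:310],None,fx=5,fy=5,interpolation=cv2.INTER_CUBIC))
p,d2=imaging.snapshot("top");cv2.imwrite("pics/top4.png",cv2.resize(p[110:230,190:350],None,fx=4,fy=4,interpolation=cv2.INTER_CUBIC))
X=toG(cloud("side",d)); m=np.all((X>[-.13,.04,.043])&(X<[-.04,.085,.06]),-1);print(m.sum(),np.median(X[m],0),np.percentile(X[m],[3,97],axis=0))
X=toG(cloud("top",d2)); m=np.all((X>[-.13,.04,.043])&(X<[-.04,.085,.06]),-1);print(m.sum(),np.median(X[m],0),np.percentile(X[m],[3,97],axis=0))
```

```text
True
5.6 [-0.0977514   0.06221022  0.21011012] [ 4.53776056 -1.28272605 -1.38933844] 0.021285221328051912
5.85 [-0.09757116  0.06224421  0.2100749 ] [ 2.65928678 -0.42325118 -0.4953725 ]
7.9667 [ 0.00336174 -0.09520515  0.30027373] [-0.51206784 -0.23656047 -1.20600268] 0.06592384627660691
28 [-0.09759586  0.06739535  0.04951431] [[-0.10675506  0.05939982  0.04327485]
 [-0.08628517  0.07097119  0.05396675]]
32 [-0.09551366  0.06230116  0.05282192] [[-0.10580967  0.05620555  0.04809889]
 [-0.08600589  0.06834266  0.05749111]]
```

View pics/side4.png

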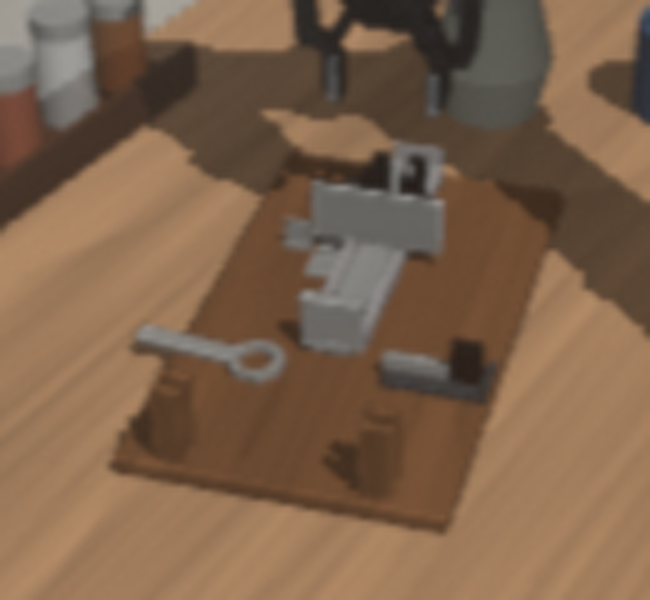

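View pics/top4.png

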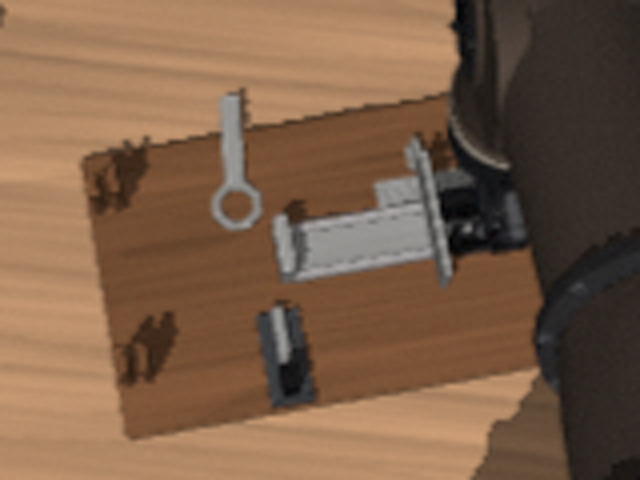

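Run:
```python
from h import *
from station import robot,get_obs,claw
print(robot.movel(toW([CX,-.096,.210]),rate=.12,guard=8))
o=get_obs();print(o["clock"],toG(o["position"]),o["wrist_force"]@RG,o["gripper_width"])
p,d=imaging.snapshot("side");cv2.imwrite("pics/side5.png",cv2.resize(p[130:250,180:310],None,fx=5,fy=5,interpolation=cv2.INTER_CUBIC))
p,d2=imaging.snapshot("top");cv2.imwrite("pics/top5.png",cv2.resize(p[110:230,190:350],None,fx=4,fy=4,interpolation=cv2.INTER_CUBIC))
```

```text
False
8.9667 [ 0.0038979  -0.09602708  0.21069163] [0.22399581 0.47084536 0.5721976 ] 0.0661396261519171
```

View pics/side5.png

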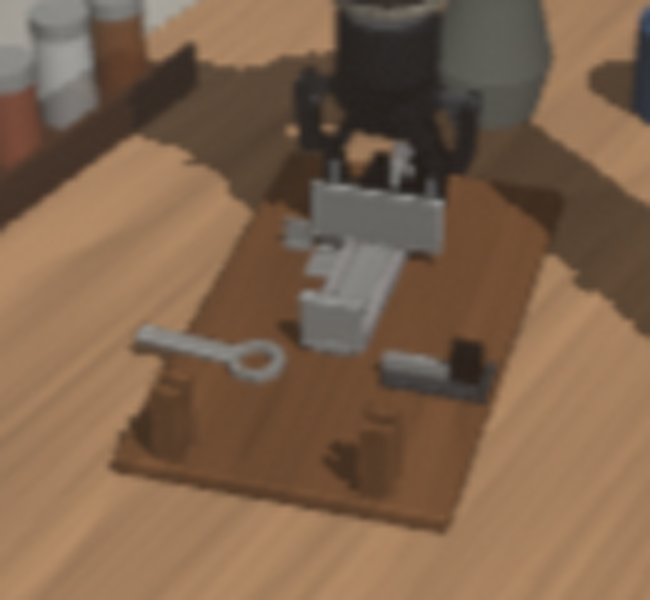

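View pics/top5.png

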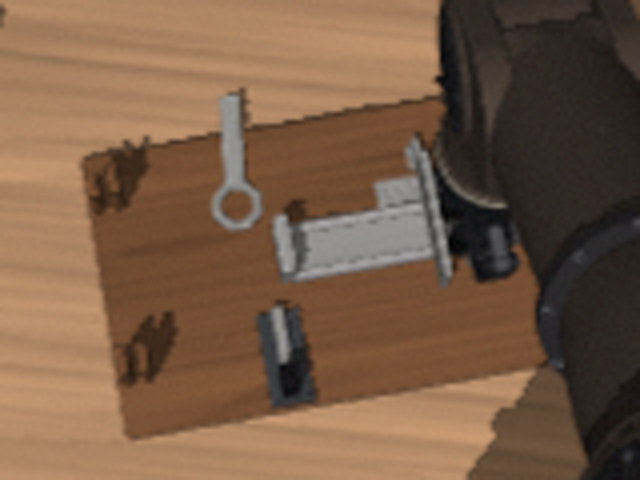

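```bash
cat >> h.py <<'E'
def look(tag):
    out={}
    for n in("side","top"):
        p,d=imaging.snapshot(n); cv2.imwrite(f"pics/{n}{tag}_raw.png",p); np.save(f"pics/{n}{tag}d.npy",d)
        c=p[130:250,180:310] if n=="side" else p[110:230,190:350]
        cv2.imwrite(f"pics/{n}{tag}.png",cv2.resize(c,None,fx=4.9,fy=4.9,interpolation=cv2.INTER_CUBIC))
        X=toG(cloud(n,d)); m=np.all((X>[-.018,.03,.05])&(X<[.024,.165,.072]),-1)
        print(n,m.sum(),"nose y med",np.round(np.median(X[m,1])*1000,1),np.round(np.percentile(X[m,1],[5,95])*1000,1))
E
python3 - <<'E'
from h import *
from station import robot,get_obs,claw
print(robot.movel(toW([CX,-.020,.210]),rate=.06,guard=20))
o=get_obs();print(o["clock"],toG(o["position"]),o["wrist_force"]@RG,o["gripper_width"])
look(6)
for n in("side","top"):
    X=toG(cloud(n,np.load(f"pics/{n}0d.npy"))); m=np.all((X>[-.018,.03,.05])&(X<[.024,.165,.072]),-1)
    print(n,m.sum(),"nose0",np.round(np.median(X[m,1])*1000,1),np.round(np.percentile(X[m,1],[5,95])*1000,1))
E
```

```text
False
10.4833 [ 0.0034499  -0.02031669  0.20995252] [-2.20293789 -2.02726546  1.35188567] 0.06623834002812334
side 60 nose y med 114.5 [106.3 118.8]
top 55 nose y med 109.8 [104.7 115.2]
side 54 nose0 53.9 [44.  57.6]
top 56 nose0 49.3 [43.4 54.4]
```

View pics/side6.png

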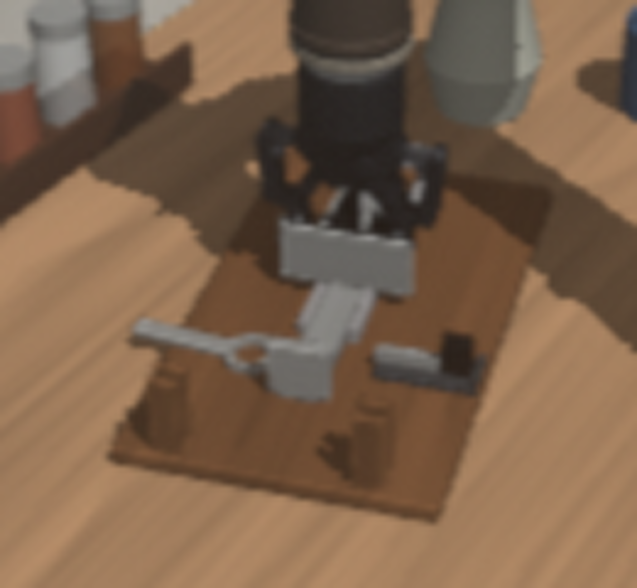

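View pics/top6.png

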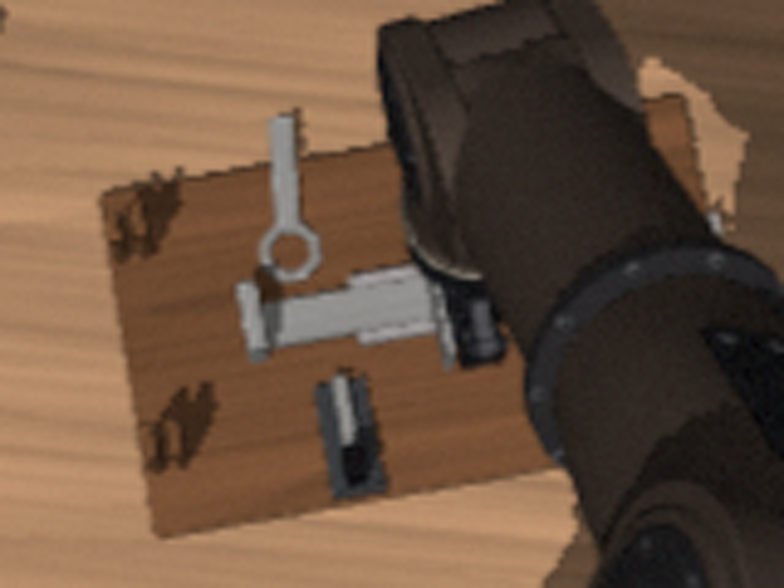

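Run:
```python
from h import *
tiles=[]
for n,z,yc,xc in (("top",.038,-.067,.065),("side",.038,-.067,.065),("side",.016,-.067,.065),("top",.031,-.145,.04),):
    p=cv2.imread(f"pics/{n}0.png")
    gy,gx=np.meshgrid(np.linspace(yc+.025,yc-.025,300),np.linspace(xc+.025,xc-.025,300))
    uv=proj(n,toW(np.stack([gx,gy,gx*0+z],-1).reshape(-1,3))).reshape(300,300,2).astype(np.float32)
    im=cv2.remap(p,uv[...,0],uv[...,1],cv2.INTER_CUBIC)
    im=cv2.convertScaleAbs(im,alpha=1.4)
    for k in range(0,300,30): cv2.line(im,(k,0),(k,6 if k!=150 else 20),(0,255,255)); cv2.line(im,(0,k),(6,k),(0,255,255))
    tiles.append(im)
cv2.imwrite("pics/mk.png",np.vstack([np.hstack(tiles[:2]),np.hstack(tiles[2:])]))
```

```text
(no output)
```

View pics/mk.png

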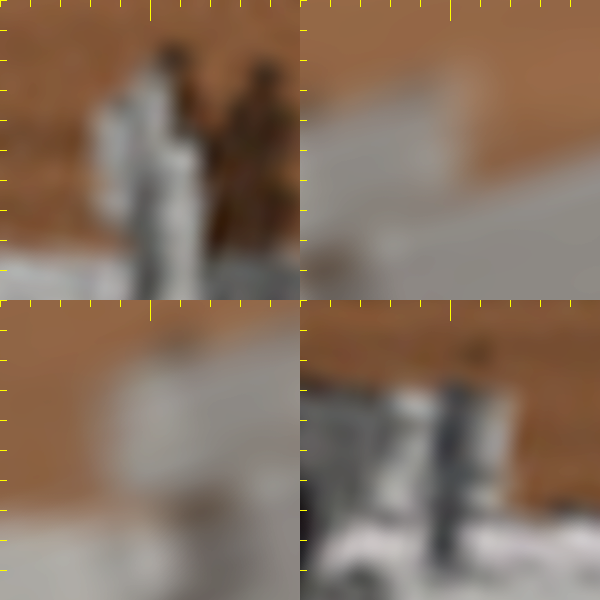

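Run:
```python
from h import *
for n in("top","side"):
    X=toG(cloud(n,np.load(f"pics/{n}0d.npy")))
    m=np.all((X>[.056,-.085,.024])&(X<[.09,-.05,.05]),-1)
    v,u=np.nonzero(m)
    print(n);print(np.c_[u,v,np.round(X[m]*1000,1)])
p=cv2.imread("pics/top0.png"); print(cv2.cvtColor(p,cv2.COLOR_BGR2GRAY)[142:160,286:306])
```

```text
top
[[294.  144.   76.6 -69.6  41.5]
 [293.  145.   74.5 -66.1  39.4]
 [294.  145.   73.9 -69.2  39.5]
 [293.  146.   73.5 -66.6  31.9]
 [294.  146.   70.6 -68.6  39.8]
 [293.  147.   70.8 -66.2  30.2]
 [294.  147.   67.9 -68.1  38.2]
 [294.  148.   64.1 -67.3  39.9]
 [294.  149.   61.3 -66.8  38.8]
 [294.  150.   59.5 -66.9  33.8]
 [294.  151.   58.8 -67.5  24.9]
 [293.  152.   56.2 -63.7  24.7]]
side
[[238.  173.   74.3 -74.3  34.6]
 [237.  174.   74.2 -62.1  38.1]
 [238.  174.   71.7 -66.5  35.6]
 [239.  174.   68.2 -67.9  35.3]
 [240.  174.   62.5 -62.9  39.7]
 [241.  174.   60.8 -69.4  35.7]
 [237.  175.   74.8 -63.4  32.6]
 [238.  175.   72.7 -68.7  29.4]
 [239.  175.   68.7 -68.8  30. ]
 [240.  175.   63.6 -65.7  33.1]
 [241.  175.   58.8 -63.2  35.6]
 [242.  175.   56.2 -67.3  33.3]
 [238.  176.   71.7 -65.3  27.2]
 [239.  176.   66.4 -61.6  30.7]
 [240.  176.   64.2 -67.   27.5]
 [241.  176.   60.4 -67.5  27.8]
 [241.  177.   58.6 -61.6  27.5]]
[[ 73  72  71  69  69  70  69  67  64  65  68  71  68  65  67  70  71  71
   71  70]
 [ 68  70  69  68  67  67  71  63  41  52  71  
[... 698 characters left out ...]
  54  62
   36  40]
 [ 64  62  64  63  66  64  76  79  63  78 108 101  33  42  43  48  72  79
   58  63]
 [ 63  67  65  67  72  72  75  75  67  68 101 106  56  63  65  62  61  67
   66  64]
 [ 76  82  82  87  95 100 102 105  86  57  88 109  74  66  67  62  59  67
   61  57]
 [104 113 123 119 120 115 112 123 103  56  90 117  89  59  68  61  54  66
   65  62]
 [118 124 120 120 120 119 111 119 104  64  92 120  93  53  62  58  58  57
   50  41]
 [110 121 116 113 121 122 114 110 105  72  76 107 102  54  50  30  22  19
   13   9]
 [111 119 120 116 110 119 115 110 108  78  63  96 102  39  14  15  14  14
   15  13]
 [115 113 119 119 116 112 111 113 102  78  57  88 106  58  15  13  14  18
   20   9]]
```

Run:
```python
from h import *
from station import robot,get_obs,claw
print(robot.movel(toW([CX,-.0025,.210]),rate=.04,guard=20))
robot.pause(.4)
o=get_obs();print(o["clock"],toG(o["position"]),o["wrist_force"]@RG,o["gripper_width"])
look(7)
```

```text
False
11.5667 [ 0.0034452  -0.002743    0.20996709] [-1.94304498 -3.7710426  -0.00872329] 0.06599434248141599
side 61 nose y med 132.9 [124.3 137. ]
top 53 nose y med 127.3 [122.3 132.9]
```

View pics/side7.png

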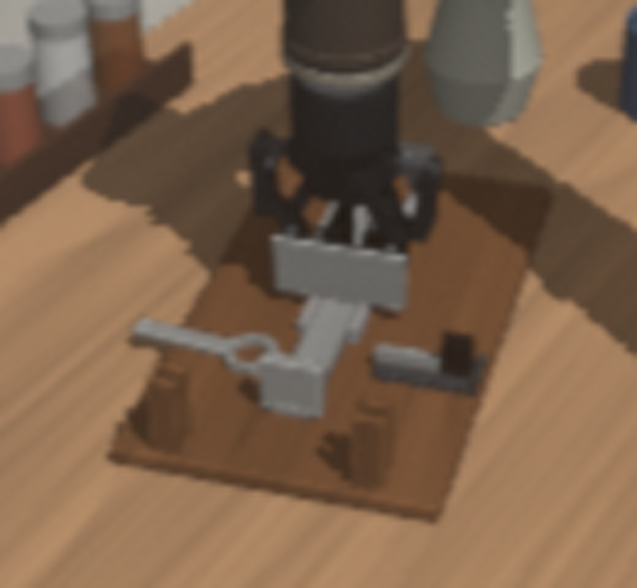

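View pics/top7.png

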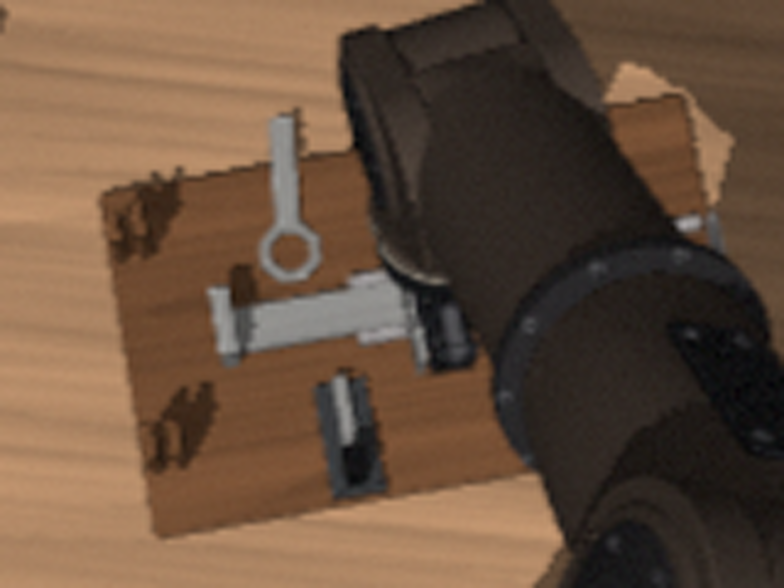

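Run:
```python
from h import *
from station import robot,get_obs,claw
claw.grip(.015,35)
robot.pause(.4)
o=get_obs();print(o["clock"],toG(o["position"]),o["wrist_force"]@RG,o["gripper_width"])
look(8)
```

```text
12.4833 [ 0.00349734 -0.00260148  0.21024544] [-1.17424271 -2.848893    4.89371293] 0.02929950599450224
side 62 nose y med 132.5 [123.5 137.1]
top 52 nose y med 127.3 [122.3 132.9]
```

View pics/side8.png

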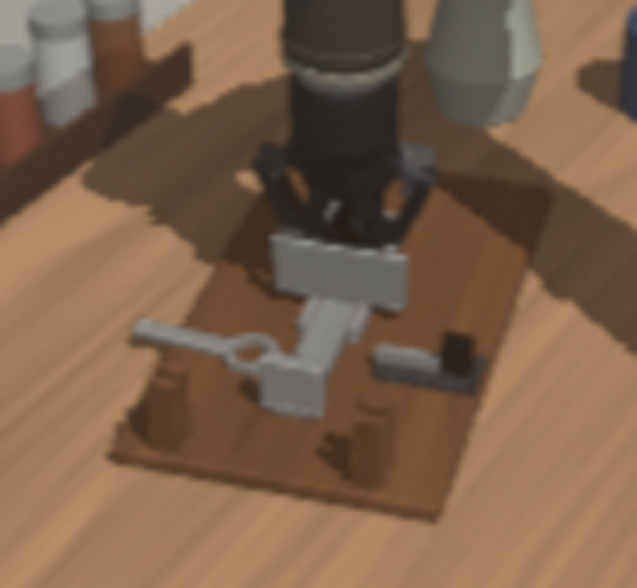

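View pics/top8.png

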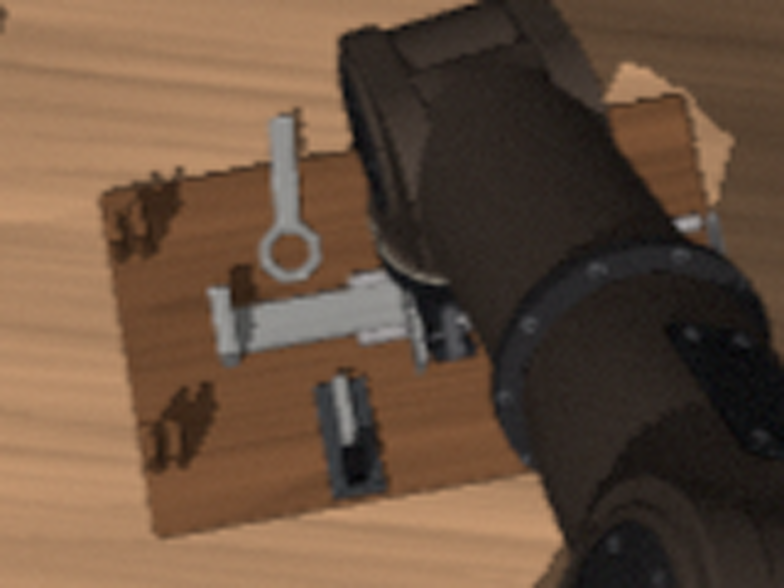

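Gripper width is 29 mm, which matches the closed lever and heel at 30 mm. The nose hasn't moved since the mark was reached, and the knob is still at its stop, so I'm handing the job in.

Run:
```python
from station import close_job,get_obs
o=get_obs();print(o["clock"],o["gripper_width"],o["wrist_force"])
print(close_job())
```

```text
12.5833 0.02944319280163755 [ 0.45926558 -3.86412829  5.39700236]
the job is handed in; nothing more can be done
None
```

I slid the lock to its end stop, drew the leg to the mark with the lever open, and pinched lever and heel closed. I handed the job in still holding, at 12.6 s on the clock; the hand-in gives no verdict.

- **Lock:** the gripped knob moved 33 mm until the arm met firm resistance, twice. The two cameras put the move at 31 mm (top) and 33 mm (side). The step needs just over 31 mm, so the top-camera figure alone would be marginal, but the firm stop points to the real end stop. In the last picture the knob is still there.
- **Leg at the mark:** it needed about 77.8 mm of travel, from the camera positions of pointer and tab. It moved about 78.0 mm (top) and 78.6 to 79.0 mm (side). The fingers felt about 3.8 N of spring pull, as expected.
- **Not seen directly:** the arm and cross plate hid pointer and tab at the end, so the alignment is worked out from the nose plate. My readings of the tab's position ranged over a few mm, with a limit of ±5 mm.
- **Lever closed:** I set the grip to 35 N. The opening read 29.3 to 29.4 mm, against 30 mm for the closed lever and heel. The leg stayed at the mark while the lever was squeezed.
- **Other things:** the last pictures show the opener where it started. I did not measure the other items, but the arm did not come near them.

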